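# Dry-fit a broken ceramic slab in the squaring jig

## Robot

A 6-joint arm with a two-finger parallel gripper is mounted at the origin on the work surface. World frame = base frame: x ahead of the robot, y to its left, z up, the work surface at z = 0. Lengths are in m, angles in rad, forces in N, time in s.
With the tool pointing down it reaches from about 0.275 to 0.825 m from the base axis. Payload 4.9 kg.
Tool frame: the origin (TCP) lies midway between the tips of the shut fingers; the grasp point (between the pads) lies 19 mm behind it (grip_point_offset is the distance from the TCP to the grasp point, in m); z points along the fingers, y is the line along which they close (so a half turn about z gives the same grasp; the last joint's range is limited). The gripper opens to 85 mm and grips with 20 to 120 N. Pads are 22 mm wide; open, the fingers measure 114 mm over their backs; the gripper's body (76 mm by 85 mm) begins 54 mm behind the grasp point. The pads swing forward as they close: fully open they stand 13 mm farther back than shut.
Start: joints at [1.126, 0.326, -0.193, 1.052, 0, 1.437], TCP at [0.168, 0.524, 0.193] pointing down, gripper open.
Joint ranges: [-2.65, 2.65], [-0.97, 1.79], [-1.3, 1.35], [-1.93, 2.1], [-1.47, 1.37], [-3.14, 3.14]. Speed limits (rad/s): [2.57, 2.57, 3.14, 3.14, 3.14, 3.14].

## Interface

Orientations are given as a rotation vector (axis times angle).
In Python, from cell import * gives the robot as it stands. Calls block until the motion is done:
- movep(position, orientation): joint-space move of the TCP to a pose.
- move_l(position, velocity=0.15, rot=None, until_force=None): straight line of the TCP; rot=None keeps the orientation; velocity is the mean speed in m/s. With until_force (N) it stops when the force on the tool has changed by that much, and returns True; else False.
- set_joints(angles): joint-space move.
- let_go() and grab(newtons=None): open the fingers fully, or close them until they stop; newtons is the grip in N (None keeps the last).
- sleep(seconds).
- ik(position, orientation): joint angles nearest the present ones, or None.
- get_state(): the state.
- grab_frame(name): name is "scene" or "top" or "wrist"; returns a dict with "img" (420x560x3 uint8, red, green, blue), "fx", "fy", "cx", "cy" (pixels), "k1" (the pictures are not rectified: a ray, as slopes to the right and down, at radius r is drawn at 1 + k1 r^2 times it, then the intrinsics apply), "cam_to_world" (4x4, takes a point from camera to world coordinates); the wrist camera has in their place "T_tool_cam" (4x4, takes a point from camera to tool coordinates, whose origin is the TCP and whose axes are the flange's). Camera axes: x right, y down, z forward; pixel columns grow to the right and rows downward; lengths in m; the calibration is good to about 2 mm. A picture is of the moment at which its call begins: read the wrist's pose just before it. There is no depth.
A pose or a line that the arm cannot do raises MotionError and nothing moves.
- sign_off(): hands the job in; it is judged then, once.
Trained networks look in the newest picture that a camera, given by its name, has taken for a name from the list of things; names that differ only in an ending like _2 or _b are one class to them, and where a whole thing is asked for, a point or a joint stands for the part that bears it (a point fixed in the world has none). Each returns a list of dicts, best first, with "score" (0 to 1); they miss things now and then, are a little off and sometimes report something else, mostly with a low value. They report only what shows in the picture. A call takes as long as a camera call. They do not tell look-alikes from the thing itself.
- spot_in(camera, name): "centre" ([column, row] in pixels, amid what is visible of it).
- silhouettes(camera, name): "mask" (420x560 bool, what is visible of it) and "centre" ([column, row] in pixels, amid what is visible of it).
- tip_of(camera, name): "centre" ([column, row] in pixels: a listed point, or the origin of a listed thing).
The state is a dict: "clock": time; "q": joint angles; "joint_velocities": joint speeds; "tau": joint torques, N m; "position": TCP position; "eef_rot": TCP orientation; "contact_force": force on the tool from outside, world axes, zero at the start; "wrist_torque": the same for the moment, N m; "finger_gap": opening from 0.0 (shut) to 1.0 (fully open); "grasp_force": force on a finger pad.
Only numpy, scipy, OpenCV 4.12 (cv2) and the standard library are available. Lean on these libraries where they do the work, as an engineer would, in place of code of your own. Each camera call takes 0.05 s, during which the arm holds its last target. There are 200 camera calls.

## Task

Dry-fit the two halves of the broken slab in the squaring jig, keeping them glazed (painted) side up and without dropping them. Lay the longer half on the jig's wooden bed clear of the fence and end stop with its square end towards the end stop, press it down firmly onto the bed for a moment, then slide it until it is fully home against both the long fence and the end stop. Then lay the shorter half on the bed clear of the fence and of the first half, broken edge to broken edge, press it down likewise, and slide it home against the fence and against the first half so that the break closes; leave both lying there and leave the glass of brushes, the bowl and the cup where they are.

Things in the scene. Friction and masses are not known exactly. Their poses are not given: they have to be found in the camera images.
- long_half: Longer half of a broken white ceramic slab, thin blue lines on top, 60 wide (x) by 95 mean length (y) by 18 mm thick, 0.24 kg. Starts flat on the table left or right of the jig, yaw within 0.6 rad. Origin: underside, mid-width, mid mean length; z up. Square end at y +47.5. Broken end: slanting upright face from (x +30, y -55.5) to (-30, -39.5) mm. Its x = +30 side goes to the fence.
- long_corner (a point): On the longer half: lower corner between its fence side and its square end, at (+30, +47.5, 0) mm in its frame; comes to coincide with jig_corner.
- long_break (a point): On the longer half: lower corner between its fence side and the break, at (+30, -55.5, 0) mm in its frame.
- short_half: Shorter half of the slab, same look, 60 wide (x) by 75 mean length (y) by 18 mm thick, 0.19 kg. Starts flat on the jig's other side, yaw within 0.6 rad. Origin: underside, mid-width, mid mean length; z up. Square end at y -37.5. Broken end from (x +30, y +29.5) to (-30, +45.5) mm: fits the other break when both halves' axes are parallel. Its x = +30 side goes to the fence.
- short_break (a point): On the shorter half: lower corner between its fence side and the break, at (+30, +29.5, 0) mm in its frame; comes to coincide with long_break.
- jig: Squaring jig fixed to the table, yaw within 0.3 rad. Origin: under the bed's centre at table height; x to the fence (away from the robot), y along the fence to the end stop (robot's left). Two aluminium bars, 18 mm thick, stand 12 mm above the bed: the fence, inner face at x +57, full length; the end stop, inner face at y +112, from x -40 to +57 mm. Near side and right end are open.
- bed: The jig's plywood bed plate, 150 mm (x) by 260 mm (y) by 12 mm thick, rigid; same origin and axes as the jig. Its top, 12 mm above the table, is the primary face.
- jig_corner (a point): Point of the jig where fence, end stop and bed top meet, at (57, 112, 12) mm in the jig's frame; same axes as the jig.
- brush_glass: Bystander: drinking glass of brushes, 68 mm wide, about 190 mm tall with the brushes. Origin under its centre.
- bowl: Bystander: white bowl, 124 mm wide, 52 mm tall. Origin under its centre.
- tea_cup: Bystander: small bluish cup without handle, 72 mm wide, 62 mm tall. Origin under its centre.
Things that resemble listed ones, but are neither listed nor needed, are in the scene too. Leave any orange or purple look-alike of the long_half alone. What is shaped like the short_half but pink is not meant.

How it is judged:
On the way, in this order (a step that is already met when the one before it is completed fails the run):
1. the longer half lies flat on the bed and is pressed down onto it with more than 6 N in all (its weight is about 2.4 N) (angle between long_half's own z axis and vertical below 0.03 rad and z of long_half in the frame of jig_corner between -0.003 and 0.002 m and contact force between long_half and bed above 6 N), for 0.15 s.
2. the longer half, flat on the bed, is home against fence and end stop, within 2 mm (angle between long_half's own z axis and vertical below 0.03 rad and z of long_half in the frame of jig_corner between -0.003 and 0.002 m and x of long_corner in the frame of jig_corner between -0.002 and 0.002 m and y of long_corner in the frame of jig_corner between -0.002 and 0.002 m and angle between the x axis of long_half and the x axis of jig, either way round below 0.035 rad), for 0.2 s.
3. the shorter half lies flat on the bed and is pressed down onto it with more than 6 N in all (its weight is about 1.9 N) (angle between short_half's own z axis and vertical below 0.03 rad and z of short_half in the frame of jig_corner between -0.003 and 0.002 m and contact force between short_half and bed above 6 N), for 0.15 s.
4. the shorter half is home against the fence within 2 mm and its break has closed on the longer half within 3 mm (angle between short_half's own z axis and vertical below 0.03 rad and z of short_half in the frame of jig_corner between -0.003 and 0.002 m and x of short_break in the frame of jig_corner between -0.002 and 0.002 m and horizontal distance between short_break and long_break below 0.003 m and angle between the x axis of short_half and the x axis of jig, either way round below 0.035 rad), for 0.2 s.
At the end, for the whole second after the job is handed in: Both halves rest flat on the bed, square to the jig within 0.035 rad (2 degrees): the longer within 2 mm of fence and end stop, the shorter within 2 mm of the fence and with the break's lower corners within 3 mm of one another (all of step 2 and all of step 4 and linear speed of each of long_half, short_half below 0.01 m/s); the robot touches nothing.
It fails at once if the brush glass is moved by more than 20 mm (distance of brush_glass from where it was at the start of the episode above 0.02 m).
It fails at once if the bowl is moved by more than 20 mm (distance of bowl from where it was at the start of the episode above 0.02 m).
It fails at once if the tea cup is moved by more than 20 mm (distance of tea_cup from where it was at the start of the episode above 0.02 m).
It fails at once if the long half is dropped or flung (over 0.6 m/s with no finger touching it, a fall of about 20 mm) (linear speed of long_half above 0.6 m/s and contact force between long_half and the fingers below 0.1 N).
It fails at once if the short half is dropped or flung (over 0.6 m/s with no finger touching it, a fall of about 20 mm) (linear speed of short_half above 0.6 m/s and contact force between short_half and the fingers below 0.1 N).
It also fails if it takes over 72 s, if anything falls off the work surface, if the arm or the gripper's body presses on something with over 40 N, if the wrist force passes 120 N, or if a joint passes its speed limit or range.

## Working session

There is one attempt and no reset: what is moved stays moved. The work goes in short steps, each a Python script; the robot and the scene stay as the last script left them, time stands still between calls to the robot, and variables do not carry over. Pictures are saved under pics/ and viewed, at most 10 in all, crops included, and the job is handed in when it is done.

```bash
ls; mkdir -p pics; python3 - <<'E'
from cell import *
import cv2,numpy as np
s=get_state();print({k:np.round(v,3) for k,v in s.items()})
for n in("top","scene"):
    f=grab_frame(n);cv2.imwrite(f"pics/{n}0.png",f["img"][:,:,::-1])
    print(n,f["fx"],f["fy"],f["cx"],f["cy"],f["k1"],np.round(f["cam_to_world"],3).tolist())
    for t in("long_half","short_half","jig","brush_glass","bowl","tea_cup"):
        print(t,[(np.round(d["centre"]).tolist(),round(d["score"],2),int(d["mask"].sum())) for d in silhouettes(n,t)])
    for t in("long_corner","long_break","short_break","jig_corner","long_half","short_half"):
        print(t,[(np.round(d["centre"],1).tolist(),round(d["score"],2)) for d in tip_of(n,t)])
print(get_state()["clock"])
E
```

```text
pics
{'clock': np.float64(0.0), 'q': array([ 1.126,  0.327, -0.194,  1.052, -0.   ,  1.437]), 'joint_velocities': array([ 0.001, -0.   , -0.001, -0.001, -0.   , -0.   ]), 'tau': array([-0.0000e+00, -4.4340e+01,  2.6244e+01,  1.5000e-02, -0.0000e+00,
        0.0000e+00]), 'position': array([0.168, 0.523, 0.193]), 'eef_rot': array([-4.860e-01, -3.103e+00,  3.000e-03]), 'contact_force': array([ 0.316, -0.662, -0.863]), 'wrist_torque': array([ 0.062, -0.025,  0.034]), 'grasp_force': np.float64(0.0), 'finger_gap': np.float64(0.998)}
top 448.5891303327465 448.5891303327465 277.9936726785104 202.32823449748136 -0.0619504876670449 [[-0.004, -0.983, 0.186, 0.322], [-1.0, 0.001, -0.015, -0.0], [0.014, -0.186, -0.983, 1.321], [0.0, 0.0, 0.0, 1.0]]
long_half [([159.0, 278.0], 0.78, 689), ([170.0, 220.0], 0.66, 747), ([178.0, 170.0], 0.64, 620)]
short_half [([429.0, 239.0], 0.96, 514), ([379.0, 231.0], 0.63, 557)]
jig [([266.0, 194.0], 0.94, 4403)]
brush_glass [([264.0, 198.0], 0.72, 4288), ([117.0, 178.0], 0.63, 714)]
bowl [([426.0, 175.0], 0.64, 1268)]
tea_cup []
long_corner [([199.6, 167.3], 0
[... 730 characters left out ...]
 485)]
jig [([282.0, 230.0], 0.69, 5377)]
brush_glass [([456.0, 298.0], 0.81, 1785)]
bowl [([116.0, 174.0], 0.69, 1371), ([282.0, 228.0], 0.33, 5181)]
tea_cup [([230.0, 274.0], 0.82, 1025), ([282.0, 222.0], 0.57, 3900)]
long_corner [([418.2, 264.5], 0.93), ([343.1, 292.7], 0.64), ([423.2, 221.2], 0.61)]
long_break [([370.8, 259.6], 0.77), ([387.4, 281.2], 0.7), ([410.7, 191.2], 0.6)]
short_break [([143.6, 152.8], 0.86), ([199.4, 177.4], 0.83), ([419.0, 263.8], 0.26)]
jig_corner [([318.6, 258.2], 0.62), ([445.7, 317.8], 0.53)]
long_half [([396.6, 250.6], 0.93), ([370.3, 298.6], 0.88), ([430.7, 208.7], 0.6), ([374.1, 258.4], 0.23)]
short_half [([191.5, 164.2], 0.9), ([157.7, 147.3], 0.57)]
1.3
```

```bash
python3 - <<'E'
import cv2
a=cv2.imread("pics/top0.png")[110:330,80:480]
cv2.imwrite("pics/top0c.png",cv2.resize(a,(800,440),interpolation=cv2.INTER_CUBIC))
E
```

```text
(no output)
```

View pics/top0c.png

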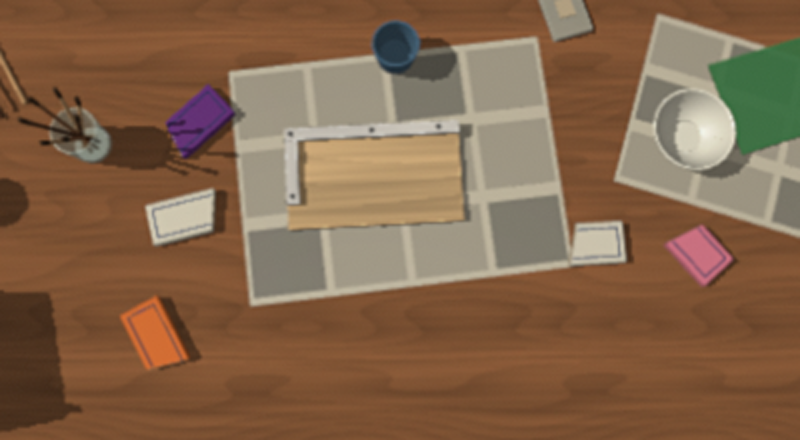

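View pics/scene0.png

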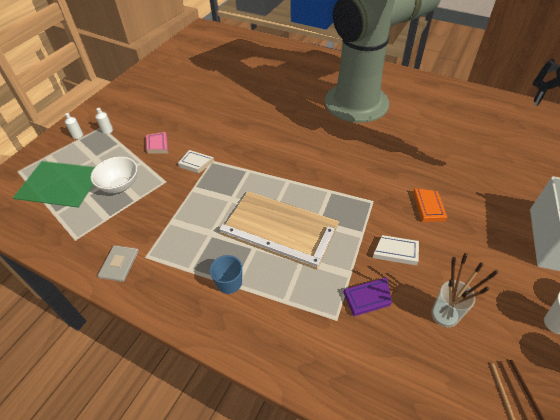

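The top crop shows the white long half near full-frame pixel (170,218), break facing the jig. The white short half is at (379,231), also with its break facing the jig. The jig is at (268,198), with its fence on the far side. The cup stands behind the fence at (278,133), and the orange, purple and pink look-alikes are nearby. I'll fit the poses from the masks in both cameras.

```bash
cat > h.py <<'E'
from cell import *
import numpy as np, cv2
from scipy.spatial.transform import Rotation as Ro
from scipy.optimize import minimize
def box(x0,x1,y0,y1,z0,z1): return prism([(x0,y0),(x1,y0),(x1,y1),(x0,y1)],z0,z1)
def prism(p,z0,z1): return np.array([(x,y,z) for z in(z0,z1) for x,y in p])/1000
LONG=[prism([(30,-55.5),(30,47.5),(-30,47.5),(-30,-39.5)],0,18)]
SHORT=[prism([(30,29.5),(-30,45.5),(-30,-37.5),(30,-37.5)],0,18)]
JIG=[box(-75,75,-130,130,0,12),box(57,75,-130,130,12,24),box(-40,57,112,130,12,24)]
def frame(name):
    s=get_state(); f=grab_frame(name)
    if name=="wrist":
        T=np.eye(4);T[:3,:3]=Ro.from_rotvec(s["eef_rot"]).as_matrix();T[:3,3]=s["position"]
        f["cam_to_world"]=T@f["T_tool_cam"]
    return f
def project(f,P):
    W=np.linalg.inv(f["cam_to_world"]);c=P@W[:3,:3].T+W[:3,3];u=c[:,:2]/c[:,2:]
    u=u*(1+f["k1"]*(u**2).sum(1,keepdims=True));return u*[f["fx"],f["fy"]]+[f["cx"],f["cy"]]
def unproject(f,uv,z):
    d=(np.array(uv,float)-[f["cx"],f["cy"]])/[f["fx"],f["fy"]];u=d.copy()
    for _ in range(8): u=d/(1+f["k1"]*(u@u))
    T=f["cam_to_world"];r=T[:3,:3]@np.r_[u,1];return T[:3,3]+r*(z-T[2,3])/r[2]
def world(parts,p,z0):
    c,s=np.cos(p[2]),np.sin(p[2]);R=np.array([[c,-s,0],[s,c,0],[0,0,1]])
    return [q@R.T+[p[0],p[1],z0] for q in parts]
def render(f,parts,p,z0):
    m=np.zeros((1260,1680),np.uint8)
    for q in world(parts,p,z0):
        u=(project(f,q)+.5)*3-.5
        cv2.fillConvexPoly(m,cv2.convexHull(np.round(u*16).astype(np.int32)),255,shift=4)
    return cv2.resize(m,(560,420),interpolation=cv2.INTER_AREA)/255.
def fit(views,parts,p0,z0=0.):
    def cost(p): return sum(np.abs(render(f,parts,p,z0)-m).sum()/m.sum() for f,m in views)
    best=None
    for dy in(-.25,0,.25):
        r=minimize(cost,p0,method="Nelder-Mead",options=dict(initial_simplex=np.array(p0)+[[0,0,dy],[.01,0,dy],[0,.01,dy],[0,0,dy+.15]],maxiter=150))
        if best is None or r.fun<best.fun: best=r
    return best.x,best.fun/len(views)
def mask(cam,f,name,p):  # mask nearest to the expected point p (world)
    e=project(f,np.array([p]))[0];d=silhouettes(cam,name)
    if not d: return None
    d=min(d,key=lambda d:np.linalg.norm(d["centre"]-e)); 
    return d["mask"].astype(float) if np.linalg.norm(d["centre"]-e)<45 else None
def rot(c): # tool down, closing line at world angle c
    y=np.array([np.cos(c),np.sin(c),0]);z=np.array([0,0,-1.]);return Ro.from_matrix(np.c_[np.cross(y,z),y,z]).as_rotvec()
def best_rot(pos,c):
    q=np.array(get_state()["q"]);o=[]
    for k in(0,np.pi):
        j=ik(pos,rot(c+k))
        if j is not None:o.append((abs(np.array(j)-q).max(),k))
    return rot(c+min(o)[1])
E
python3 - <<'E'
from h import *
fs={n:frame(n) for n in("top","scene")}
out={}
for name,parts,uv,z in(("long_half",LONG,(170,219),.018),("short_half",SHORT,(379,231),.018),("jig",JIG,(267,195),.012)):
    c=unproject(fs["top"],uv,z);v=[]
    for n in fs:
        m=mask(n,fs[n],name,c)
        if m is not None:v.append((fs[n],m))
    p,e=fit(v,parts,[c[0],c[1],0.]);print(name,len(v),p.round(4),round(e,3))
    for w in v: print("   ",fit([w],parts,p)[0].round(4))
    out[name]=p
np.savez("poses.npz",**out)
for n,uv,z in(("bowl",(427,175),.05),("cup",(278,133),.06),("brush",(125,180),.1)):print(n,unproject(fs["top"],uv,z).round(3))
f=frame("wrist");print(np.round(f["T_tool_cam"],3).tolist(),f["fx"])
p=out["long_half"]
for q in(p,out["short_half"]):
    print([ik([q[0],q[1],z],rot(q[2]+k)) for z in(.0,.2) for k in(0,np.pi)])
E
```

```text
long_half 2 [0.5205 0.2991 0.2496] 0.084
    [0.521  0.2971 0.2496]
    [0.5208 0.3008 0.2666]
short_half 2 [ 0.4818 -0.3162  0.0622] 1.177
    [ 0.4818 -0.3162  0.0595]
    [ 0.4655 -0.4696  1.0969]
jig 2 [0.5853 0.0153 0.0562] 0.031
    [0.5853 0.0136 0.0548]
    [0.5853 0.016  0.0544]
bowl [ 0.644 -0.459  0.05 ]
cup [ 0.769 -0.02   0.06 ]
brush [0.617 0.411 0.1  ]
[[-0.0, -0.963, -0.271, 0.07], [1.0, 0.0, -0.001, 0.001], [0.001, -0.271, 0.963, -0.181], [0.0, 0.0, 0.0, 1.0]] 336.84591315572425
[array([ 3.98682206e-01,  6.03729309e-01, -2.89481498e-01,  6.77585519e-01,
        4.44089210e-16,  1.71991536e+00]), array([ 0.39868221,  0.60372931, -0.2894815 ,  0.67758552,  0.        ,
       -1.42167729]), array([ 3.98682206e-01,  4.16113926e-01, -4.18579825e-02,  1.11282442e+00,
        4.44089210e-16,  1.71991536e+00]), array([ 0.39868221,  0.41611393, -0.04185798,  1.11282442,  0.        ,
       -1.42167729])]
[array([-0.70888263,  0.56851891, -0.35812304,  0.64415437,  0.        ,
        0.79972987]), array([-0.70888263,  0.56851891, -0.35812304,  0.64415437,  0.        ,
       -2.34186278]), array([-0.70888263,  0.37094785, -0.11004596,  1.08980252,  0.        ,
        0.79972987]), array([-0.70888263,  0.37094785, -0.11004596,  1.08980252,  0.        ,
       -2.34186278])]
```

The fits hold up: sizes, reach and heights are consistent, and the short half's pose comes from the top view because its scene mask was the pink one. Next I'll grasp the long half.

```bash
cat >> h.py <<'E'
def st(t=""):
    s=get_state();print(t,round(float(s["clock"]),2),"pos",np.round(s["position"],4),"F",np.round(s["contact_force"],1),"M",np.round(s["wrist_torque"],2),"gap",round(float(s["finger_gap"]),3),"grip",round(float(s["grasp_force"]),1));return s
def jw(j,x,y): # jig mm -> world xy
    c,s=np.cos(j[2]),np.sin(j[2]);return np.array([j[0]+(c*x-s*y)/1000,j[1]+(s*x+c*y)/1000])
def pick(p,zg=.001):
    r=best_rot([p[0],p[1],.1],p[2])
    movep([p[0],p[1],.10],r);move_l([p[0],p[1],.04],.15);hit=move_l([p[0],p[1],zg],.06,until_force=15)
    st(f"down hit={hit}");grab(40);st("closed")
E
python3 - <<'E'
from h import *
P=np.load("poses.npz");pick(P["long_half"])
x=get_state()["position"];move_l([x[0],x[1],.10],.12);sleep(.2);st("lifted")
f=frame("wrist");cv2.imwrite("pics/w1.png",f["img"][:,:,::-1])
E
```

```text
down hit=False 4.67 pos [0.5206 0.2991 0.001 ] F [-0.3 -0.2  0.1] M [-0.03 -0.04 -0.02] gap 0.999 grip 0.0
closed 5.44 pos [0.5204 0.2991 0.001 ] F [ 0.2 -0.5 -0.9] M [ 0.03 -0.02 -0.02] gap -0.001 grip 0.0
lifted 6.62 pos [0.5198 0.2989 0.0991] F [-0.3 -0.1 -0.2] M [-0.06  0.01 -0.02] gap -0.001 grip 0.0
```

View pics/w1.png

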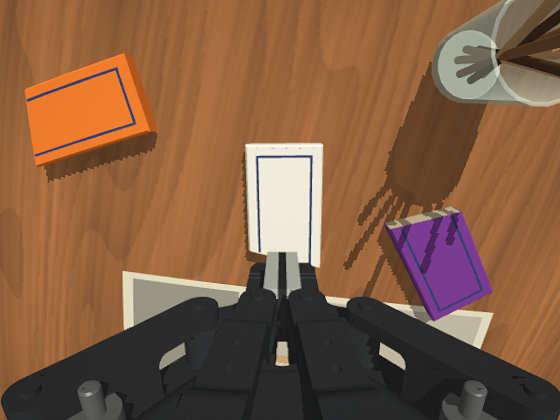

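The wrist view shows the fingers shut and empty. The long half lies at about (284,200), undisturbed and still glazed side up. Either the fingers passed beside it or above it, so I'll refit its pose from this view.

```bash
python3 - <<'E'
from h import *
P=np.load("poses.npz");p=P["long_half"]
for n in("top","wrist"):
    f=frame(n);ds=silhouettes(n,"long_half");print(n,[(d["centre"],int(d["mask"].sum())) for d in ds],project(f,np.array([[p[0],p[1],.018],[p[0],p[1],0]])).round(0).tolist())
    d=min(ds,key=lambda d:abs(np.array(d["centre"])-([282,205] if n=="wrist" else [170,219])).sum())
    ph,e=fit([(f,d["mask"].astype(float))],LONG,p);print(ph.round(4),e)
    if n=="wrist":print("TCP px",project(f,np.array([get_state()["position"]])),np.round(f["T_tool_cam"],4).tolist(),f["k1"],f["cx"],f["cy"])
E
```

```text
top [([175.1, 217.7], 535), ([162.2, 275.6], 413), ([177.5, 169.4], 663)] [[170.0, 218.0], [171.0, 219.0]]
[0.5215 0.292  0.295 ] 0.35970679860729343
wrist [([283.3, 198.6], 8404), ([87.8, 110.0], 9772), ([439.0, 258.4], 7358)] [[283.0, 206.0], [283.0, 201.0]]
[0.5199 0.3008 0.2549] 0.04556047073755728
TCP px [[283.51144564 243.3363948 ]] [[-0.0002, -0.9625, -0.2712, 0.07], [1.0, -0.0001, -0.0002, -0.0007], [0.0001, -0.2712, 0.9625, -0.1806], [0.0, 0.0, 0.0, 1.0]] -0.08413933021408598 281.8398343665395 211.02421143089927
```

The pose was right (the wrist fit agrees within 2 mm), so I'll repeat the descent and look before and after closing.

```bash
python3 - <<'E'
from h import *
P=dict(np.load("poses.npz"));P["long_half"]=np.array([.520,.3005,.254]);np.savez("poses.npz",**P);p=P["long_half"]
let_go();r=best_rot([p[0],p[1],.1],p[2]);move_l([p[0],p[1],.04],.15,rot=r);hit=move_l([p[0],p[1],-.002],.06,until_force=8);st(f"hit={hit}")
a=frame("wrist")["img"];grab(60);st("closed");sleep(.3);st("later");b=frame("wrist")["img"]
cv2.imwrite("pics/w2.png",cv2.resize(np.hstack([a,b])[:,:,::-1],(800,300),interpolation=cv2.INTER_AREA))
E
```

```text
hit=False 9.05 pos [ 0.5202  0.3006 -0.0019] F [0.  0.7 0.5] M [-0.03 -0.02  0.02] gap 0.996 grip 0.0
closed 9.87 pos [ 0.52    0.3005 -0.002 ] F [-0.1 -0.8 -0.7] M [-0.   -0.06  0.02] gap 0.005 grip 0.0
later 10.17 pos [ 0.52    0.3005 -0.002 ] F [ 0.3  0.4 -0.4] M [-0.05  0.04  0.05] gap -0.004 grip 0.0
```

View pics/w2.png

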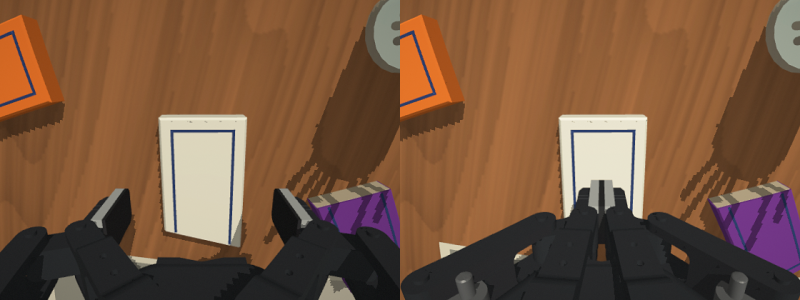

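In both halves of the picture the fingers stand above the slab. The apparent pad gap (about 200 px for 85 mm) puts them about 40 mm nearer the camera than the stated TCP. The real tip height therefore differs from what's reported, so I'll measure it with a guarded touch on the slab top.

```bash
python3 - <<'E'
from h import *
st();p=get_state()["position"];print(move_l([p[0],p[1],-.055],.03,until_force=4));st("touch")
p=get_state()["position"];move_l([p[0],p[1],p[2]+.03],.15);st()
E
```

```text
10.22 pos [ 0.52    0.3005 -0.002 ] F [-0.2  0.5 -0.3] M [0.03 0.04 0.  ] gap 0.001 grip 0.0
True
touch 11.04 pos [ 0.52    0.3005 -0.0198] F [-0.5  0.4  6. ] M [-0.12  0.22  0.01] gap 0.001 grip 3.1
 11.39 pos [0.5207 0.3008 0.0106] F [-0.5 -0.3  0.2] M [0.01 0.   0.  ] gap 0.001 grip 0.0
```

The touch came at reported z = -0.020 on an 18 mm slab, so the real tips sit 38 mm above the reported TCP. I'll correct for that everywhere.

```bash
cat >> h.py <<'E'
OFF=.038  # real (shut) tip height = reported z + OFF
E
python3 - <<'E'
from h import *
P=dict(np.load("poses.npz"));p=P["long_half"]
let_go();hit=move_l([p[0],p[1],.001-OFF],.08,rot=best_rot([p[0],p[1],0],p[2]),until_force=8);st(f"hit={hit}")
grab(40);s=st("closed")
x=s["position"]
if s["finger_gap"]>.3:
    move_l([x[0],x[1],.06-OFF+.01],.12);sleep(.1);s=st("lifted")
    P["zg"]=x[2];np.savez("poses.npz",**P)
    f=frame("wrist");cv2.imwrite("pics/w3.png",f["img"][:,:,::-1])
E
```

```text
hit=False 12.92 pos [ 0.5202  0.3006 -0.037 ] F [0.2 0.3 0.9] M [-0.01 -0.03  0.01] gap 1.001 grip 0.0
closed 13.28 pos [ 0.5207  0.3008 -0.036 ] F [-0.5 -0.8  5.8] M [-0.12  0.14 -0.  ] gap 0.69 grip 44.1
lifted 14.11 pos [0.5196 0.3003 0.0308] F [-0.3 -0.5 -2.4] M [ 0.03  0.06 -0.01] gap 0.688 grip 43.4
```

The long half is held (gap 0.69, the 2.4 N weight is felt). The tips sat flush with its underside, so on the bed I'll regrip 4 mm higher before pressing.

```bash
python3 - <<'E'
from h import *
P=dict(np.load("poses.npz"));j=P["jig"];zg=float(P["zg"])
x,y=jw(j,-8,42);st()
movep([x,y,.031],best_rot([x,y,.031],j[2]));sleep(.1);st("over")
print(move_l([x,y,zg+.012+.006],.1));print(move_l([x,y,zg+.012-.004],.03,until_force=4));s=st("placed")
zb=s["position"][2]
let_go();move_l([x,y,zb+.005],.1);grab(40);st("regrip")
f=frame("top");cv2.imwrite("pics/t3.png",f["img"][:,:,::-1])
p=get_state()["position"]
print(move_l([p[0],p[1],p[2]-.01],.03,until_force=9));st("press");sleep(.35);st("press")
P["zb"]=zb;np.savez("poses.npz",**P)
E
```

```text
14.16 pos [0.5197 0.3004 0.0308] F [-0.6  1.  -1.6] M [-0.04  0.03  0.03] gap 0.687 grip 43.4
over 15.24 pos [0.5747 0.0585 0.0309] F [-0.7 -1.  -2.7] M [-0.    0.    0.02] gap 0.692 grip 43.4
False
True
placed 16.19 pos [ 0.5764  0.0568 -0.0241] F [-1.8 -0.8  5.4] M [ 0.   -0.03 -0.01] gap 0.689 grip 44.5
regrip 17.19 pos [ 0.5753  0.0568 -0.0186] F [-1.3  0.6  4.7] M [-0.    0.29 -0.01] gap 0.686 grip 43.3
True
press 17.45 pos [ 0.5753  0.0568 -0.0186] F [-1.  -1.   6.4] M [ 0.    0.29 -0.02] gap 0.685 grip 43.4
press 17.8 pos [ 0.5753  0.0568 -0.0186] F [-1. -0.  7.] M [0.06 0.34 0.06] gap 0.683 grip 43.4
```

```bash
python3 - <<'E'
from h import *
P=dict(np.load("poses.npz"));j=P["jig"]
p=np.array(get_state()["position"])
move_l(p-[0,0,.0025],.02);sleep(.3);st("press")
move_l(p-[0,0,.0003],.03);st("relax")
u=np.r_[jw(j,0,1)-j[:2],0]*1000   # unit along fence to the stop
print(move_l(p+u*.040-[0,0,.0003],.05,until_force=12));s=st("stop")
q=np.array(s["position"]);print("slid mm",(q-p)@u*1000)
let_go();move_l([q[0],q[1],.04],.2);st()
f=frame("wrist");cv2.imwrite("pics/w4.png",f["img"][:,:,::-1])
E
```

```text
press 18.35 pos [ 0.5753  0.0568 -0.0187] F [-7.2  0.2 22.2] M [-0.04  1.54 -0.04] gap 0.684 grip 44.9
relax 18.6 pos [ 0.5753  0.0568 -0.0186] F [-3.   0.1  6.8] M [ 0.    0.41 -0.04] gap 0.691 grip 44.5
True
stop 19.18 pos [ 0.5748  0.0807 -0.0186] F [-0.4 -2.   4.1] M [-0.42  0.11 -0.15] gap 0.683 grip 44.1
slid mm 23.917855447683518
 20.02 pos [0.5755 0.0807 0.0408] F [-0.4  0.1  0.2] M [ 0.05 -0.04  0.01] gap 1.002 grip 0.0
```

View pics/w4.png

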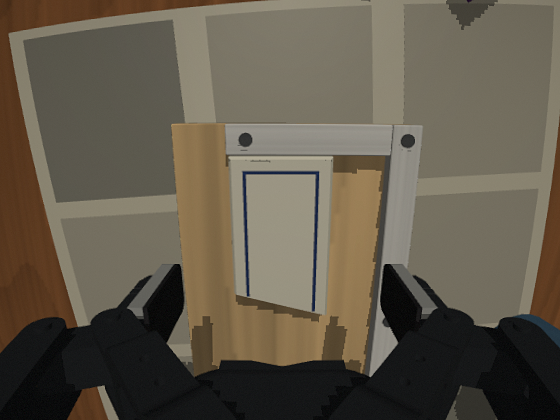

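The wrist view shows the long half flat on the bed, with its square end at the end stop (row ~157) and the fence to the right (col ~390). About 35 mm remain to the fence. I'll push it across with shut fingers, then push along on the break.

```bash
cat >> h.py <<'E'
def push(j,a,b,c,force,z=.017,v=.05):
    """shut fingers: descend at jig point a (mm), push towards b until force, back off, rise"""
    A,B=jw(j,*a),jw(j,*b);zz=z-OFF
    r=best_rot([*A,.04],c);s=get_state()
    movep([*A,.04],r);move_l([*A,zz],.15,until_force=10);st("at")
    hit=move_l([*B,zz],v,until_force=force);s=st(f"push {hit}")
    p=np.array(s["position"]);d=np.array([*(B-A),0]);d/=np.linalg.norm(d)
    cc,ss=np.cos(j[2]),np.sin(j[2]);w=p[:2]-j[:2];print("jig xy mm",(np.array([cc*w[0]+ss*w[1],-ss*w[0]+cc*w[1]])*1000).round(1))
    sleep(.15);move_l(p-d*.012,.1);q=get_state()["position"];move_l([q[0],q[1],.04],.2)
E
python3 - <<'E'
from h import *
P=dict(np.load("poses.npz"));j=P["jig"]
grab(20)
push(j,(-64,64),(5,64),j[2],9)
push(j,(12,-22),(12+.267*60,38),j[2]-.26,9)
st();f=frame("wrist");cv2.imwrite("pics/w5.png",f["img"][:,:,::-1])
m=mask("wrist",f,"long_half",[*jw(j,27,64.5),.03]);g=fit([(f,m)],LONG,[*jw(j,27,64.5),j[2]],.012)
mj=mask("wrist",f,"jig",[*j[:2],.012]);
d=np.array(g[0])-[*jw(j,27,64.5),j[2]];print("long rel. home",d.round(4),g[1])
E
```

```text
at 21.73 pos [ 0.5186  0.0756 -0.0209] F [0.8 0.6 1.2] M [-0.03 -0.   -0.04] gap -0.002 grip 0.0
push True 22.68 pos [ 0.5654  0.0784 -0.0219] F [0.2 0.1 0.5] M [ 0.05 -0.01 -0.01] gap -0.005 grip 0.0
jig xy mm [-16.3  64.1]
at 24.57 pos [ 0.5981 -0.0052 -0.021 ] F [ 0.4 -1.   1.3] M [ 0.01 -0.    0.03] gap 0.0 grip 0.0
push True 25.3 pos [ 0.6047  0.0244 -0.0211] F [ 0.2 -3.1  1.8] M [-0.4   0.01 -0.01] gap 0.001 grip 0.9
jig xy mm [19.8  8. ]
 26.18 pos [0.6025 0.0123 0.0406] F [ 0.5  0.4 -1.5] M [-0.    0.    0.05] gap 0.003 grip 0.0
long rel. home [-0.0003  0.0015 -0.0084] 0.0150493755460707
```

View pics/w5.png

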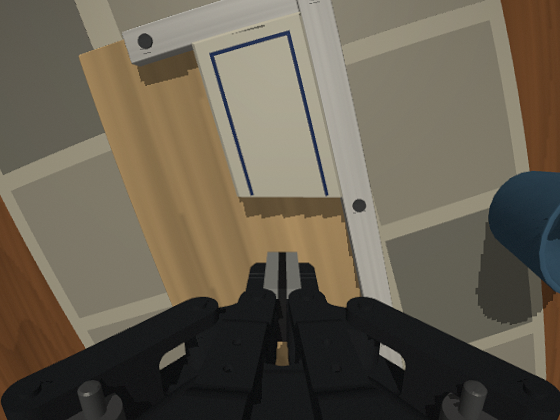

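The picture shows the long half tight in the corner: end stop at rows 20–60, fence edge from (300,10) to (345,195), no visible gap. The mask fit puts it within 1.5 mm of home. I'll give it one firmer push against the fence, then fetch the short half, gripping higher.

```bash
python3 - <<'E'
from h import *
P=dict(np.load("poses.npz"));j=P["jig"];p=P["short_half"]
push(j,(-32,55),(10,55),j[2],14,v=.04)
let_go()
r=best_rot([p[0],p[1],.03],p[2]);movep([p[0],p[1],.03],r);sleep(.05)
f=frame("wrist");m=mask("wrist",f,"short_half",[p[0],p[1],.018])
if m is not None:
    g,e=fit([(f,m)],SHORT,p);print("short",g.round(4),e,p.round(4))
    if e<.1 and np.abs(g-p)[:2].max()<.015:p=g
move_l([p[0],p[1],-.032],.12,rot=best_rot([p[0],p[1],0],p[2]),until_force=8);grab(40);s=st("closed")
if s["finger_gap"]>.3:
    x=s["position"];move_l([x[0],x[1],.03],.15);sleep(.1);st("lifted")
E
```

```text
at 27.29 pos [ 0.5508  0.0679 -0.0211] F [-0.4 -0.1  0.4] M [-0.04  0.02  0.01] gap -0.001 grip 0.0
push True 27.88 pos [ 0.5658  0.0694 -0.0216] F [-0.2  0.3 -0.1] M [-0.02  0.03  0.02] gap 0.002 grip 0.0
jig xy mm [-16.4  55.1]
short [ 0.4816 -0.3141  0.057 ] 0.02184959349593496 [ 0.4818 -0.3162  0.0622]
closed 32.18 pos [ 0.4825 -0.3147 -0.0306] F [0.1 0.9 6.3] M [ 0.2   0.09 -0.02] gap 0.692 grip 43.1
lifted 32.85 pos [ 0.4815 -0.3139  0.0287] F [-0.8 -0.4 -1.7] M [-0.01  0.    0.02] gap 0.686 grip 43.2
```

```bash
python3 - <<'E'
from h import *
P=dict(np.load("poses.npz"));j=P["jig"]
x,y=jw(j,-8,-30)
movep([x,y,.029],best_rot([x,y,.029],j[2]));sleep(.1);st("over")
move_l([x,y,-.012],.12);print(move_l([x,y,-.024],.03,until_force=6));s=st("placed")
p=np.array(s["position"]);move_l(p-[0,0,.0025],.02);sleep(.3);st("press")
move_l(p,.03);let_go();move_l([p[0],p[1],.04],.2);grab(20)
push(j,(-64,-26),(5,-26),j[2],10)
f=frame("wrist");cv2.imwrite("pics/w6.png",f["img"][:,:,::-1]);st()
E
```

```text
over 34.15 pos [ 0.579  -0.0167  0.0289] F [-1.   0.3 -1.2] M [-0.01 -0.    0.03] gap 0.683 grip 43.2
True
placed 34.98 pos [ 0.5804 -0.0154 -0.0186] F [ 0.3 -0.   5.5] M [ 0.01  0.18 -0.03] gap 0.688 grip 43.9
press 35.52 pos [ 0.5803 -0.0153 -0.0187] F [-6.6 -0.  18.1] M [ 0.18  1.43 -0.01] gap 0.685 grip 45.2
at 38.27 pos [ 0.5236 -0.0143 -0.0209] F [-0.9  0.3 -0.3] M [-0.03 -0.05 -0.03] gap -0.003 grip 0.0
push True 39.22 pos [ 0.5698 -0.0118 -0.0218] F [-1.1  0.  -0.3] M [-0.07  0.06 -0.  ] gap -0.0 grip 0.1
jig xy mm [-17.  -26.2]
 40.13 pos [ 0.5575 -0.0123  0.0398] F [ 0.7 -0.2  0.6] M [ 0.    0.   -0.05] gap 0.005 grip 0.0
```

View pics/w6.png

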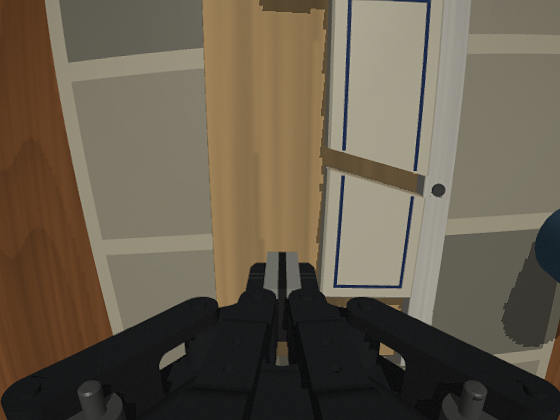

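The picture shows the short half against the fence, with a parallel gap of about 10 mm at rows 150–190 between the breaks. I'll push it along the fence to close the break.

```bash
python3 - <<'E'
from h import *
P=dict(np.load("poses.npz"));j=P["jig"]
push(j,(27,-96),(34,-56),j[2],12,v=.04)
push(j,(-32,-22),(10,-22),j[2],9,v=.04)
f=frame("wrist");cv2.imwrite("pics/w7.png",cv2.resize(f["img"][0:320,240:520,::-1],None,fx=1.8,fy=1.8,interpolation=cv2.INTER_CUBIC));st()
E
```

```text
at 41.14 pos [ 0.6172 -0.0784 -0.021 ] F [ 0.3 -0.9 -0.4] M [ 0.02 -0.01  0.03] gap -0.004 grip 0.0
push True 41.88 pos [ 0.6206 -0.0516 -0.0209] F [ 0.6 -1.2  1.1] M [-0.31  0.   -0.02] gap 0.001 grip 0.7
jig xy mm [ 31.5 -68.8]
at 43.75 pos [ 0.5551 -0.0089 -0.0211] F [2.  0.3 0.6] M [ 0.02 -0.03 -0.01] gap -0.002 grip 0.0
push True 44.33 pos [ 0.5699 -0.0074 -0.0214] F [ 0.1 -0.1 -0.3] M [ 0.01 -0.04  0.  ] gap -0.002 grip 0.0
jig xy mm [-16.7 -21.8]
 45.25 pos [ 0.5574 -0.008   0.0398] F [-1.   0.4 -0.7] M [ 0.   -0.   -0.04] gap -0.0 grip 0.0
```

View pics/w7.png

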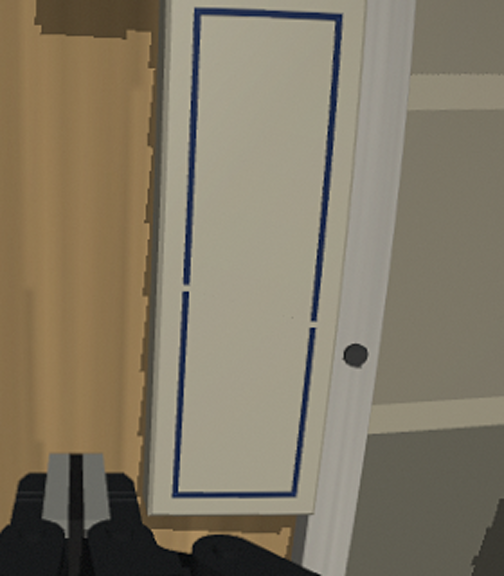

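The picture shows the break closed with no visible gap (the blue lines meet at rows ~288 and ~324). Both halves lie flush along the fence. One last push along the fence will seat everything, then I'll check the whole stack.

```bash
python3 - <<'E'
from h import *
P=dict(np.load("poses.npz"));j=P["jig"]
push(j,(30,-84),(34,-56),j[2],10,v=.04)
c=jw(j,-40,20);movep([*c,.14],best_rot([*c,.14],j[2]));sleep(.1)
f=frame("wrist");cv2.imwrite("pics/w8.png",f["img"][:,:,::-1]);st()
for n,parts,y in(("long_half",LONG,64.5),("short_half",SHORT,-20.5)):
    h=[*jw(j,27,y),j[2]];m=mask("wrist",f,n,[h[0],h[1],.03])
    if m is not None:
        g,e=fit([(f,m)],parts,h,.012);print(n,(g-h).round(4),round(e,3))
E
```

```text
at 46.24 pos [ 0.6194 -0.0662 -0.021 ] F [-0.2 -0.2 -0.7] M [0.01 0.   0.  ] gap -0.002 grip 0.0
push True 46.74 pos [ 0.6217 -0.0515 -0.0204] F [-0.9 -2.1  1.8] M [-0.31 -0.02 -0.01] gap -0.001 grip 0.9
jig xy mm [ 32.6 -68.8]
 48.44 pos [0.5442 0.032  0.1383] F [ 0.   0.6 -0.2] M [-0.03  0.02 -0.01] gap 0.002 grip 0.0
long_half [-0.0006  0.0013 -0.0086] 0.018
short_half [-0.0012 -0.0011 -0.0006] 0.075
```

View pics/w8.png

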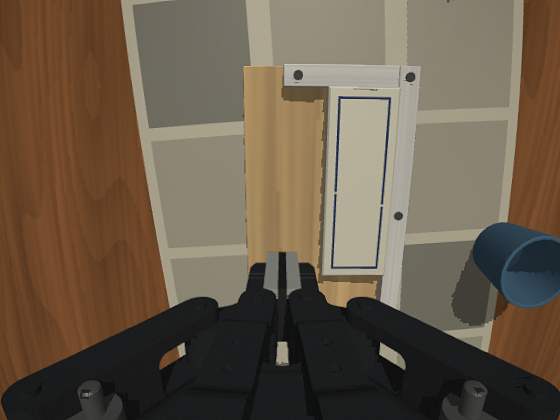

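The picture shows both halves closed up (break line at rows ~190–205), against the end stop (row ~87) and the fence (col ~390), with the arm clear. I'm handing it in.

```bash
python3 -c "
from cell import *
print(sign_off())"
```

```text
the job is handed in; nothing more can be done
None
```

I pressed both halves onto the bed and slid them home with the break closed, then handed the job in at about 48 s of the 72 s allowed; the last wrist picture shows both against the fence and the long half at the end stop, but sign-off gave no verdict.

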